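Take a picture in the photo box

ROBOT

A 6-joint arm with a two-finger parallel gripper is mounted at the origin on the work surface. World frame = base frame: x ahead of the robot, y to its left, z up, the work surface at z = 0. Lengths are in m, angles in degrees, forces in N, time in s.
With the tool pointing down it reaches from about 0.275 to 0.975 m from the base axis. Payload 8.4 kg.
Tool frame: the origin (TCP) lies at the very end of the fingers, on their centre line; the grasp point (between the pads) lies bot.tcp_to_grasp behind it (bot.tcp_to_grasp is the distance from the TCP to the grasp point, in m); x points along the fingers, y is the direction in which the jaws open and shut, and the axes are right-handed (so a half turn about x gives the same grasp; the last joint's range is limited). The gripper opens to 92 mm and grips with 3 to 60 N. Pads are 20 mm wide; open, the fingers measure 128 mm over their backs; the gripper's body (75 mm by 189 mm) begins 69 mm behind the grasp point.
Start: joints at [-74.851, 20.225, 93.587, -0, 66.188, -0.138], TCP at [0.165, -0.603, 0.215] pointing down, gripper open.
Joint ranges: [-150.9, 150.9], [-52.94, 120.26], [3.33, 152.33], [-74.26, 254.26], [0, 154.13], [-172.89, 172.89]. Speed limits (degrees/s): [127.2, 127.2, 159.86, 180, 180, 180].

INTERFACE

Orientations are given as [roll, pitch, yaw] about the fixed x, y, z axes, in that order (R = Rz(yaw) Ry(pitch) Rx(roll)).
In Python, from rig import bot, optics, ticket, telemetry gives the robot as it stands. Calls block until the motion is done:
- bot.move_ptp(position, orientation): joint-space move of the TCP to a pose.
- bot.move_l(position, vel=0.15, ori=None): straight line of the TCP; ori=None keeps the orientation; vel is the mean speed in m/s.
- bot.move_joints(angles): joint-space move.
- bot.command_gripper(opening, effort=None): finger opening in m; effort is the grip in N (None keeps the last); returns when the fingers have stopped.
- bot.hold(seconds).
- bot.ik(position, orientation): joint angles nearest the present ones, or None.
- optics.camera(name): name is "scene" or "side" or "wrist"; returns a dict with "color" (480x640x3 uint8, red, green, blue), "depth" (480x640 float32, m along the optical axis (not along the pixel's ray), 0 where there is no reading), "intrinsics" (3x3 intrinsics, pixels), "T" (4x4, takes a point from camera to world coordinates); the wrist camera has in their place "mount" (4x4, takes a point from camera to tool coordinates, whose origin is the TCP and whose axes are the tool frame's). Camera axes: x right, y up, looking along -z (the intrinsics and any distortion apply to the point x, -y, -z); pixel columns grow to the right and rows downward; lengths in m; the calibration is good to about 2 mm. The wrist camera is an equidistant fisheye: a pixel r from the principal point sees the ray r / f radians off the axis. A picture is of the moment at which its call begins: read the wrist's pose just before it.
A pose or a line that the arm cannot do raises bot.IKError and nothing moves.
- ticket.sign_off(): hands the job in, once; it reports no verdict.
Readings, each from a call of its own:
- telemetry.get_time_s(): time.
- telemetry.get_joints(): joint angles.
- telemetry.get_joint_velocities(): joint speeds.
- telemetry.get_effort(): joint torques, N m.
- telemetry.get_ee_pos(): TCP position.
- telemetry.get_orientation(): TCP orientation.
- telemetry.get_contact_force(): force on the tool from outside, world axes, zero at the start.
- telemetry.get_moment(): the same for the moment, N m.
- telemetry.get_finger_gap(): finger opening in m.
Only numpy, scipy, OpenCV 4.12 (cv2) and the standard library are available. Lean on these libraries where they do the work, as an engineer would, in place of code of your own. Each camera call takes 0.05 s, during which the arm holds its last target.

TASK

Take a picture of the part in the photo box: switch on the lamps by pressing the raised end of the big rocker all the way down, then press the square key fully home so that it stays down, and only then press the round shutter key fully home and let it come back up. Leave the long bar key alone, leave the lamps on and the square key down, and do not pick up, shift or knock over any of the control boxes or the other things on the table.

Things in the scene. Friction and masses are not known exactly. Their poses are not given: they have to be found in the camera images.
- lamp_box: lamp switch: heavy grey painted metal box, 110 (x) x 72 (y) x 36 mm high, about 700 g, standing loose on the table, with a big black rocker in its top; origin at the centre of its underside, z up, its x axis runs along the rocker towards the 'on' end
- lamp_rocker (a joint): angle of the black rocker paddle (66 long x 40 mm wide; its top face always stands at least 5 mm above the box's top). It pivots about the box's y axis, 44 mm above the table; the paddle's flat top face lies 6 mm above the pivot. -0.24 = off ('on' end raised to its highest), 0 = level, +0.24 = on ('on' end all the way down, at its stop). No spring: it turns against a friction of 0.05 N m (about 2 N when pressed 26 mm from the pivot) and stays where it is left
- rocker_on_end (a point): point on the top face of the rocker paddle near its 'on' end, on the midline, 26 mm from the pivot towards the 'on' end and 7 mm from that end's edge; it moves with the paddle: about 56 mm above the table when off, 44 mm when on. Its x axis points along the paddle towards the 'on' end
- ready_box: heavy low control box, grey painted metal, 76 x 76 x 40 mm high, about 450 g, standing loose on the table; origin at the centre of its underside, z up. In the middle of its top is one black key: the square key (camera ready)
- ready_key (a joint): travel of the square key, m: 0 = up, 0.008 = fully home. It has no spring: it moves against 4 N of friction and stays down once pressed
- ready_top (a point): centre of the top face of the square key, 36 x 36 mm, 54 mm above the table (14 mm above its box) when up; moves down with the key
- shutter_box: heavy low control box, grey painted metal, 76 x 76 x 40 mm high, about 450 g, standing loose on the table; origin at the centre of its underside, z up. In the middle of its top is one black key: the round key (shutter)
- shutter_key (a joint): travel of the round key, m: 0 = up, 0.008 = fully home. Sprung: about 1.5 N to start, 5 N fully home; comes back up when released
- shutter_top (a point): centre of the top face of the round key, 40 mm across, 54 mm above the table (14 mm above its box) when up; moves down with the key
- erase_box: heavy low control box, grey painted metal, 76 x 76 x 40 mm high, about 450 g, standing loose on the table; origin at the centre of its underside, z up. In the middle of its top is one black key: a long narrow bar key (erase), 18 x 58 mm, its top 54 mm above the table. Not to be pressed
- erase_key (a joint): travel of the bar key, m: 0 = up, 0.008 = fully home; sprung like the round key
- mug: white mug, 76 mm across, 90 mm tall, handle towards its y axis; origin at the centre of its underside. Bystander
- tape: roll of white tape lying flat, 48 mm across, 19 mm high; origin at the centre of its underside. Bystander
- lens_cap: black lens cap lying flat, 46 mm across, 10 mm high; origin at the centre of its underside. Bystander
- eraser: whiteboard eraser, 45 x 100 x 30 mm high; origin at the centre of its underside. Bystander
- battery: grey battery pack, 58 x 36 x 20 mm high; origin at the centre of its underside. Bystander
- screwdriver: screwdriver with black handle lying along its x axis, 160 mm long, under 40 mm high; origin about midway along it, on the table. Bystander
- spray: aluminium spray can, 52 mm across, 150 mm tall; origin at the centre of its underside. Bystander
Things that resemble listed ones, but are neither listed nor needed, are in the scene too. Leave any green look-alike of the ready_box alone.

How it is judged (in metres and radians):
On the way, in this order (a step that is already met when the one before it is completed fails the run):
1. the lamps are switched on: rocker pressed over to its on stop (value of joint lamp_rocker above 0.19 rad), for 0.1 s.
2. the square key is pressed home (value of joint ready_key above 0.0062 m), for 0.1 s.
3. the round shutter key is pressed home (value of joint shutter_key above 0.0062 m), for 0.05 s.
4. the round shutter key has come back up (value of joint shutter_key below 0.0015 m), for 0.1 s.
At the end, for the whole second after the job is handed in: the rocker stands at on (above 0.19 rad of 0.24), the square key is down (more than 6.2 of 8 mm), the round and bar keys are up (within 1.5 mm), the four control boxes are at rest within 30 mm of where they began, and the other things within 40 mm (value of joint lamp_rocker above 0.19 rad and value of joint ready_key above 0.0062 m and value of joint each of shutter_key, erase_key below 0.0015 m and distance of each of lamp_box, ready_box, shutter_box, erase_box from where it was at the start of the episode below 0.03 m and linear speed of each of lamp_box, ready_box, shutter_box, erase_box below 0.02 m/s and distance of each of mug, tape, lens_cap, eraser, battery, screwdriver, spray from where it was at the start of the episode below 0.04 m); the robot touches nothing.
It fails at once if the long bar key is pressed (more than 3 mm) (value of joint erase_key above 0.003 m).
It fails at once if the square key is pressed (more than 4 mm) while the lamps are off (value of joint ready_key above 0.004 m and value of joint lamp_rocker below 0.12 rad).
It fails at once if the shutter key is pressed (more than 4 mm) while the lamps are off or the square key is up (value of joint shutter_key above 0.004 m and (value of joint lamp_rocker below 0.12 rad or value of joint ready_key below 0.004 m)).
It fails at once if a control box is lifted, tipped or shifted (more than 10 mm up, 0.3 rad, 30 mm) (height (world z) of any of lamp_box, ready_box, shutter_box, erase_box above 0.01 m or angle between any of lamp_box, ready_box, shutter_box, erase_box's own z axis and vertical above 0.3 rad or distance of any of lamp_box, ready_box, shutter_box, erase_box from where it was at the start of the episode above 0.03 m).
It fails at once if another thing on the table is lifted (more than 20 mm), shifted (more than 40 mm) or knocked over (distance of any of mug, tape, lens_cap, eraser, battery, screwdriver, spray from where it was at the start of the episode above 0.04 m or height (world z) of any of mug, tape, lens_cap, eraser, battery, screwdriver, spray above 0.02 m or angle between any of mug, spray's own z axis and vertical above 0.5 rad).
It also fails if it takes over 51 s, if anything falls off the work surface, if the arm or the gripper's body presses on something with over 40 N, if the wrist force passes 120 N, or if a joint passes its speed limit or range.

## Working session

There is one attempt and no reset: what is moved stays moved. The work goes in short steps, each a Python script; the robot and the scene stay as the last script left them, time stands still between calls to the robot, and variables do not carry over. Pictures are saved under pics/ and viewed, and the job is handed in when it is done.

```bash
ls; mkdir -p pics; python3 - <<'E'
from rig import bot, optics, ticket, telemetry
import cv2,numpy as np
for n in ["scene","side","wrist"]:
    p=telemetry.get_ee_pos();o=telemetry.get_orientation()
    c=optics.camera(n)
    cv2.imwrite(f"pics/{n}0.png",c["color"][:,:,::-1])
    np.savez(f"{n}0.npz",p=p,o=o,**c)
    print(n,c["intrinsics"].tolist(),np.round(c.get("T",c.get("mount")),4).tolist(),[k for k in c],p,o)
print(telemetry.get_time_s(),bot.tcp_to_grasp,telemetry.get_finger_gap(),telemetry.get_contact_force())
E
```

```text
pics
scene [[501.7402055626112, 0.0, 319.38688975722704], [0.0, 501.7402055626112, 240.36282781068968], [0.0, 0.0, 1.0]] [[-0.8302, -0.4472, 0.3328, 0.8114], [0.5572, -0.6829, 0.4724, 0.4879], [0.016, 0.5776, 0.8161, 0.79], [0.0, 0.0, 0.0, 1.0]] ['color', 'depth', 'intrinsics', 'T'] [ 0.16464199 -0.60242777  0.21387344] [-89.69988883  89.92331289 105.58703787]
side [[538.2940078510441, 0.0, 322.07953835682184], [0.0, 538.2940078510441, 247.92295167393172], [0.0, 0.0, 1.0]] [[-0.7293, 0.4407, -0.5234, -0.0265], [-0.6841, -0.455, 0.5701, 0.637], [0.0131, 0.7738, 0.6333, 0.7497], [0.0, 0.0, 0.0, 1.0]] ['color', 'depth', 'intrinsics', 'T'] [ 0.16464081 -0.60239548  0.2138555 ] [-90.22510615  89.9192565  105.05982591]
wrist [[371.64829954431775, 0.0, 322.988520244463], [0.0, 371.64829954431775, 242.24593228953117], [0.0, 0.0, 1.0]] [[0.0012, 0.2862, -0.9582, -0.1708], [1.0, 0.0006, 0.0014, -0.0006], [0.001, -0.9582, -0.2862, -0.081], [0.0, 0.0, 0.0, 1.0]] ['color', 'depth', 'intrinsics', 'mount'] [ 0.16466029 -0.60246208  0.21395948] [-90.14890568  89.92949365 105.13766999]
0.15 0.0187 0.09224652677916856 [0.46777    0.70337103 0.66788775]
```

View pics/scene0.png

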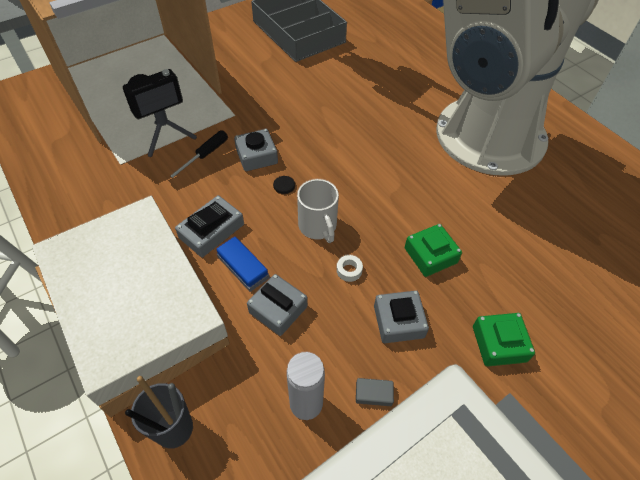

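View pics/side0.png

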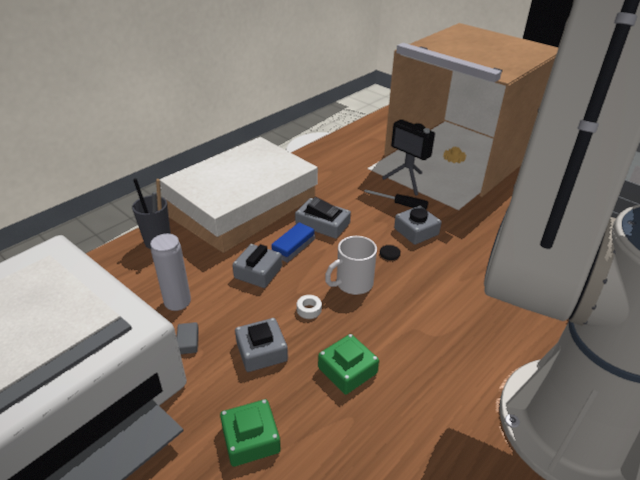

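View pics/wrist0.png

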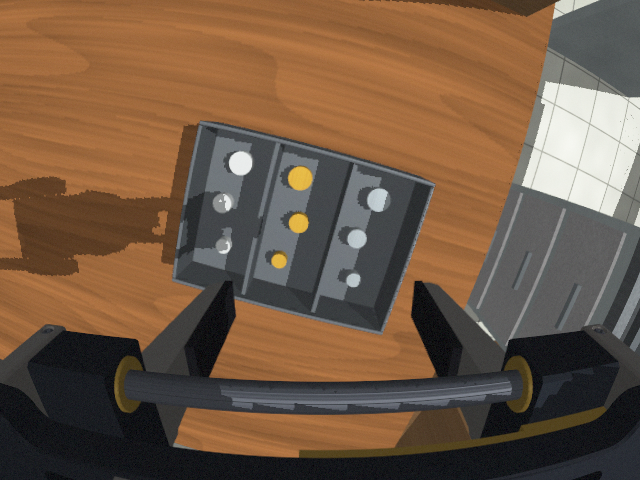

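The scene view shows the lamp box at about (210,224), the shutter box with its round key at (256,146), the bar-key box at (277,300) and the grey square-key box at (402,313). The two green look-alikes are at (433,249) and (503,338). I'll zoom in on the keys and rocker.

```bash
cat > h.py <<'E'
import numpy as np
def load(n):
    return dict(np.load(n+"0.npz"))
def cloud(c):
    K=c["intrinsics"];d=c["depth"];v,u=np.mgrid[0:480,0:640]
    x=(u-K[0,2])/K[0,0]*d;y=-(v-K[1,2])/K[1,1]*d
    P=np.stack([x,y,-d,np.ones_like(d)],-1)@c["T"].T
    P[d==0]=np.nan
    return P[...,:3]
def ray(c,u,v,z):
    K=c["intrinsics"];T=c["T"]
    r=T[:3,:3]@np.array([(u-K[0,2])/K[0,0],-(v-K[1,2])/K[1,1],-1]);o=T[:3,3]
    return o+r*(z-o[2])/r[2]
E
python3 - <<'E'
import cv2,numpy as np
from h import *
s=cv2.imread("pics/scene0.png");d=cv2.imread("pics/side0.png")
f=lambda im,x,y,w=80,h=60:cv2.resize(im[y:y+h,x:x+w],(400,300),interpolation=cv2.INTER_CUBIC)
cv2.imwrite("pics/z.png",np.vstack([np.hstack([f(s,170,190),f(d,285,190)]),np.hstack([f(s,220,120),f(s,365,285)])]))
for n in["scene","side"]:
    c=load(n);P=cloud(c)
    pts={"scene":[(210,216),(195,224),(225,210),(210,242),(255,141),(402,309),(277,296),(440,400)],"side":[(322,209),(312,204),(334,213),(418,215),(260,334),(257,256)]}[n]
    for q in pts: print(n,q,np.round(P[q[1],q[0]],4))
E
```

```text
scene (210, 216) [ 0.6487 -0.1004  0.0474]
scene (195, 224) [ 0.682  -0.0908  0.0573]
scene (225, 210) [ 0.6162 -0.1051  0.0383]
scene (210, 242) [ 0.6719 -0.0613  0.0275]
scene (255, 141) [nan nan nan]
scene (402, 309) [0.4742 0.2506 0.053 ]
scene (277, 296) [0.6337 0.1176 0.0545]
scene (440, 400) [0.561  0.4101 0.1507]
side (322, 209) [ 0.6451 -0.0921  0.0514]
side (312, 204) [ 0.671  -0.0866  0.0552]
side (334, 213) [ 0.6216 -0.1067  0.0446]
side (418, 215) [ 0.473  -0.2184  0.0561]
side (260, 334) [0.4641 0.2548 0.0567]
side (257, 256) [0.6241 0.1201 0.0543]
```

View pics/z.png

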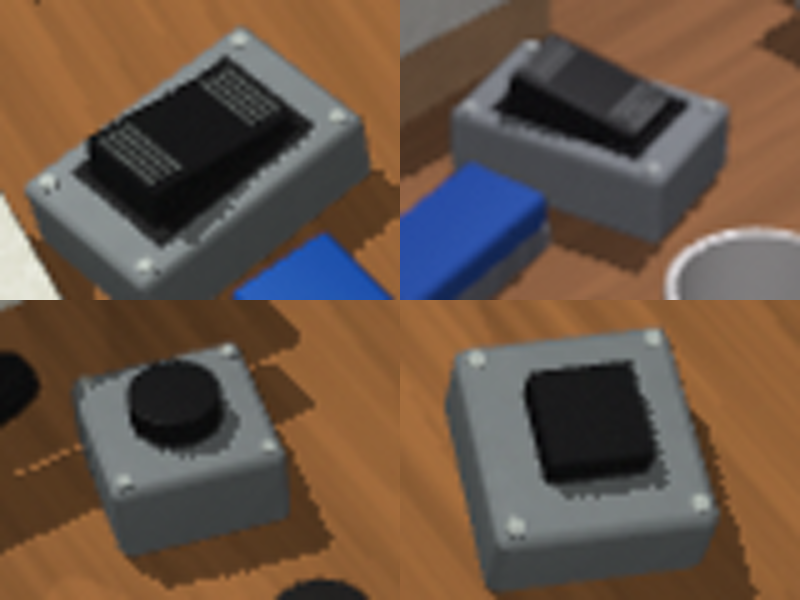

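```bash
python3 - <<'E'
import numpy as np
from h import *
s=load("scene");d=load("side")
def pk(c,ox,oy,pts,z):
    return np.array([ray(c,ox+(x+.5)/5-.5,oy+(y+.5)/5-.5,z) for x,y in pts])
L=pk(s,170,190,[(48,183),(240,38),(338,117),(147,267)],.037);print("lamp",L.mean(0),np.round(L,3).tolist())
L=pk(d,285,190,[(468-400,112),(530-400,47),(708-400,107),(654-400,168)],.037);print("lampside",L.mean(0),np.round(L,3).tolist())
L=pk(s,365,285,[(76,59),(253,38),(302,202),(116,226)],.041);print("ready",L.mean(0))
L=pk(s,220,120,[(228,51),(123,183)],.041);print("shut",L.mean(0))
print("round top",pk(s,220,120,[(175,95)],.054))
for n,c in(("scene",s),("side",d)):
    P=cloud(c);dark=c["color"].max(-1)<70
    for nm,x,y in(("shut",.472,-.218),("ready",.468,.252),("erase",.628,.118)):
        m=dark&(np.hypot(P[...,0]-x,P[...,1]-y)<.05)&(P[...,2]>.049)&(P[...,2]<.065)
        vv,uu=np.nonzero(m)
        Q=np.array([ray(c,u,v,.054) for u,v in zip(uu,vv)]);
        if len(Q): print(n,nm,len(Q),np.round((Q.min(0)+Q.max(0))/2,4),Q.mean(0).round(4),np.round(np.ptp(Q,axis=0),4), np.median(P[m],0).round(4))
    m=dark&(np.hypot(P[...,0]-.647,P[...,1]+.098)<.06)&(P[...,2]>.035)&(P[...,2]<.068)
    A=P[m];cc=np.linalg.lstsq(np.c_[A[:,:2],np.ones(len(A))],A[:,2],rcond=None)[0];print(n,"rocker",len(A),A.mean(0),cc)
E
```

```text
lamp [ 0.65236796 -0.10276958  0.037     ] [[0.705, -0.118, 0.037], [0.613, -0.142, 0.037], [0.6, -0.087, 0.037], [0.691, -0.063, 0.037]]
lampside [ 0.65249401 -0.1017468   0.037     ] [[0.69, -0.061, 0.037], [0.706, -0.118, 0.037], [0.614, -0.14, 0.037], [0.6, -0.088, 0.037]]
ready [0.47064542 0.24886632 0.041     ]
shut [ 0.47907426 -0.23056649  0.041     ]
round top [[ 0.47937281 -0.22911056  0.054     ]]
scene shut 224 [ 0.4806 -0.228   0.054 ] [ 0.48   -0.2278  0.054 ] [0.0398 0.0429 0.    ] [ 0.4798 -0.2269  0.0547]
scene ready 452 [0.4731 0.2499 0.054 ] [0.4728 0.2505 0.054 ] [0.0476 0.0453 0.    ] [0.4728 0.2506 0.0543]
scene erase 360 [0.6341 0.1156 0.054 ] [0.6341 0.116  0.054 ] [0.0328 0.0598 0.    ] [0.6342 0.1161 0.0543]
scene rocker 859 [ 0.65601462 -0.09498121  0.04701126] [ 0.10212629 -0.12907748 -0.03224501]
side shut 169 [ 0.4776 -0.2283  0.054 ] [ 0.4771 -0.2283  0.054 ] [0.0415 0.0456 0.    ] [ 0.4766 -0.2267  0.0548]
side ready 349 [0.4691 0.2503 0.054 ] [0.4689 0.2509 0.054 ] [0.0474 0.0454 0.    ] [0.4679 0.2515 0.055 ]
side erase 191 [0.6294 0.1156 0.054 ] [0.6298 0.1168 0.054 ] [0.0365 0.0591 0.    ] [0.6292 0.1181 0.0548]
side rocker 402 [ 0.64749823 -0.092572    0.04595983] [ 0.1781437  -0.19018907 -0.08699408]
```

```bash
python3 - <<'E'
import numpy as np
from h import *
A=np.vstack([cloud(load(n)).reshape(-1,3) for n in("scene","side")]);A=A[~np.isnan(A[:,0])]
import itertools
t={"lamp":(.677,-.095,15),"shut":(.479,-.2285,None),"ready":(.471,.250,None)}
for n,(x,y,_) in t.items():
    for yaw in(-75,-45,-15,0,15,45,90):
        a=np.radians(yaw);u=(A[:,0]-x)*np.cos(a)+(A[:,1]-y)*np.sin(a);v=-(A[:,0]-x)*np.sin(a)+(A[:,1]-y)*np.cos(a)
        m=(abs(u)<.055)&(abs(v)<.11)
        print(n,yaw,np.percentile(A[m,2],99.5).round(3),np.round(A[m][np.argmax(A[m,2])],3))
from rig import bot
for n,(x,y,w) in t.items():
    for yaw in(-165,-75,-45,0,15,45,90,105): print(n,yaw,np.round(bot.ik([x,y,.12],[0,90,yaw]),0).tolist() if bot.ik([x,y,.12],[0,90,yaw]) is not None else None)
E
```

```text
lamp -75 0.1 [ 0.731 -0.118  0.103]
lamp -45 0.1 [ 0.731 -0.118  0.103]
lamp -15 0.1 [ 0.737 -0.083  0.102]
lamp 0 0.099 [ 0.731 -0.118  0.103]
lamp 15 0.1 [ 0.731 -0.118  0.103]
lamp 45 0.1 [ 0.731 -0.118  0.103]
lamp 90 0.101 [ 0.731 -0.118  0.103]
shut -75 0.057 [ 0.466 -0.231  0.059]
shut -45 0.057 [ 0.466 -0.231  0.059]
shut -15 0.057 [ 0.466 -0.231  0.059]
shut 0 0.057 [ 0.466 -0.231  0.059]
shut 15 0.057 [ 0.466 -0.231  0.059]
shut 45 0.057 [ 0.466 -0.231  0.059]
shut 90 0.057 [ 0.466 -0.231  0.059]
ready -75 0.057 [0.469 0.241 0.06 ]
ready -45 0.057 [0.469 0.241 0.06 ]
ready -15 0.057 [0.469 0.241 0.06 ]
ready 0 0.057 [0.469 0.241 0.06 ]
ready 15 0.057 [0.469 0.241 0.06 ]
ready 45 0.057 [0.469 0.241 0.06 ]
ready 90 0.057 [0.469 0.241 0.06 ]
lamp -165 [-8.0, 31.0, 90.0, -0.0, 59.0, 67.0]
lamp -75 [-8.0, 31.0, 90.0, -0.0, 59.0, -23.0]
lamp -45 [-8.0, 31.0, 90.0, -0.0, 59.0, -53.0]
lamp 0 [-8.0, 31.0, 90.0, -0.0, 59.0, -98.0]
lamp 15 [-8.0, 31.0, 90.0, 0.0, 59.0, -113.0]
lamp 45 [-8.0, 31.0, 90.0, 0.0, 59.0, -143.0]
lamp 90 [-8.0, 31.0, 90.0, 0.0, 59.0, 172.0]
lamp 105 [-8.0, 31.0, 90.0, 0.0, 59.0, 157.0]
shut -165 [-26.0, 18.0, 110.0, -0.0, 52.0, 49.0]
shut -75 [-26.0, 18.0, 110.0, -0.0, 52.0, -41.0]
shut -45 [-26.0, 18.0, 110.0, -0.0, 52.0, -71.0]
shut 0 [-26.0, 18.0, 110.0, 0.0, 52.0, -116.0]
shut 15 [-26.0, 18.0, 110.0, 0.0, 52.0, -131.0]
shut 45 [-26.0, 18.0, 110.0, 0.0, 52.0, -161.0]
shut 90 [-26.0, 18.0, 110.0, 0.0, 52.0, 154.0]
shut 105 [-26.0, 18.0, 110.0, 0.0, 52.0, 139.0]
ready -165 [28.0, 19.0, 110.0, 0.0, 52.0, 103.0]
ready -75 [28.0, 19.0, 110.0, -0.0, 52.0, 13.0]
ready -45 [28.0, 19.0, 110.0, -0.0, 52.0, -17.0]
ready 0 [28.0, 19.0, 110.0, -0.0, 52.0, -62.0]
ready 15 [28.0, 19.0, 110.0, -0.0, 52.0, -77.0]
ready 45 [28.0, 19.0, 110.0, -0.0, 52.0, -107.0]
ready 90 [28.0, 19.0, 110.0, 0.0, 52.0, -152.0]
ready 105 [28.0, 19.0, 110.0, 0.0, 52.0, -167.0]
```

```bash
python3 - <<'E'
import numpy as np
from h import *
A=np.vstack([cloud(load(n)).reshape(-1,3) for n in("scene","side")]);A=A[~np.isnan(A[:,0])]
A=A[(A[:,0]>.25)&(A[:,0]<1)&(A[:,1]>-.75)&(A[:,1]<.5)&(A[:,2]>0)]
xs=np.arange(.25,1,.05);ys=np.arange(-.75,.5,.05)
print("x:    ",*["%4d"%(x*1000) for x in xs])
for y in ys:
    r=[]
    for x in xs:
        m=(A[:,0]>=x)&(A[:,0]<x+.05)&(A[:,1]>=y)&(A[:,1]<y+.05)
        r.append("%4d"%(A[m,2].max()*1000) if m.any() else "   .")
    print("%5d "%(y*1000),*r)
E
```

```text
x:      250  300  350  399  449  499  549  599  649  700  749  799  849  899  949
 -750     5    6    3  290  297  296  296  296  297  297  294    5    4    3    .
 -700     5    6    5  295  295  296  296  297  296  297  294    4    4    6    .
 -649     4    7    5  295  296  295  296  296  296  296  294    5    6    5    .
 -599     6    6    5  294  296  296  296  295  296  296  293    6    6    6    .
 -549     5    7    6  294  300  301  296  296  300  299  291    6    6    5    .
 -499     5    5    5  295  317  317  318  317  318  318  292    5    6    5    .
 -449     6    5    5    5  317  317  319  317  318  318    5    6    5    5    .
 -399     5    5    5    5    7    7  167  162  161    7    5    6    7    6    .
 -349     6    5    5    5    5   30   28    5    9    7    8    5    5    6    .
 -299     4    5    5   43   53   43   29   19   19    5    5    5    5    5    .
 -249     5    4    6   44   58   45    6    5    6    5    5    3    .    .    .
 -199     7    5    5   38   44   42    4   34    5  101  100  101  102  101   50
 -149     5    5    6    9   14   
[... 331 characters left out ...]
  41   58   47  101  102  102  102  101    .
  100    44   44   43    6   23   22   44   58   45  101  101  102  102  102    .
  150    43   57   57    5    5    5    5   42   43    6    5  146  152  103    .
  200    40   44   44   55   59   44    5    5    5    5    6  146  156  154    .
  250     5    5    5   44   58   45   23    6  154  153    5    5    5    6    .
  300     4   43   45    5    5   12   25   23  152    5    6    6    5    5    .
  350     4   58   59   43    5  153  153  154  153  154  154  154    .    .    .
  400     5   44   43   41  142  161  164  164  165  165  165  155    .    .    .
  450     4    5    5   42  146  160  165  166  165  165  166  154    .    .    .
```

```bash
cat > p.py <<'E'
from rig import bot, optics, ticket, telemetry
import numpy as np
def F():
    return np.mean([telemetry.get_contact_force() for _ in range(3)],0)
def press(x,y,z0,zmin,zok,fstop):
    bot.move_l([x,y,z0],vel=.15); bot.hold(.1); f0=F(); z=z0;
    while z>zmin:
        z-=.0015; bot.move_l([x,y,z],vel=.03)
        f=F()-f0; e=telemetry.get_ee_pos()
        print("%.4f"%z,np.round(e,4),np.round(f,1))
        if (f[2]>fstop and e[2]<zok) or np.linalg.norm(f)>35: break
    bot.hold(.2); print("held",telemetry.get_ee_pos(),F()-f0)
E
python3 - <<'E'
from p import *
bot.command_gripper(0.0,20)
print(telemetry.get_time_s(),telemetry.get_finger_gap())
o=[0,90,-165]
a=np.radians(-74.85); 
q=bot.ik([.40*np.cos(a),.40*np.sin(a),.26],[0,90,-165]);print(q)
q=list(q); q[5]=telemetry.get_joints()[5]; bot.move_joints(q)
q[0]=-12; q[5]=60; bot.move_joints(q)
bot.move_ptp([.679,-.095,.16],o)
print(telemetry.get_time_s(),telemetry.get_ee_pos(),telemetry.get_orientation())
import cv2
c=optics.camera("side");cv2.imwrite("pics/side1.png",c["color"][:,:,::-1])
E
```

```text
1.5 0.0005733213379452114
[-7.50648597e+01 -3.55027587e+00  1.15839977e+02 -2.54444375e-14
  6.77102990e+01 -6.48596768e-02]
5.125 [ 0.67839698 -0.09541566  0.16066922] [139.06198399  89.99213386 -25.96413421]
```

View pics/side1.png

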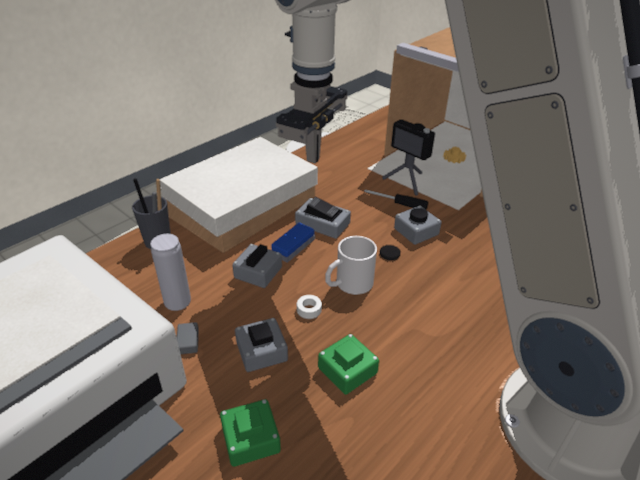

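The side view shows the closed fingertips at (313,160), directly above the rocker's raised end at (311,204). Nothing has been moved. I'll press the rocker now.

```bash
python3 - <<'E'
from p import *
import cv2
press(.679,-.095,.062,.040,.0475,12)
print(telemetry.get_time_s())
bot.move_l([.679,-.095,.16],vel=.25)
c=optics.camera("side");cv2.imwrite("pics/side2.png",c["color"][:,:,::-1])
c=optics.camera("scene");cv2.imwrite("pics/scene2.png",c["color"][:,:,::-1])
print(telemetry.get_time_s())
s=cv2.imread("pics/scene2.png");d=cv2.imread("pics/side2.png")
f=lambda im,x,y,w=80,h=60:cv2.resize(im[y:y+h,x:x+w],(400,300),interpolation=cv2.INTER_CUBIC)
cv2.imwrite("pics/z2.png",np.hstack([f(s,170,190),f(d,285,190)]))
E
```

```text
0.0605 [ 0.6792 -0.095   0.0609] [-0.2 -0.3  0.1]
0.0590 [ 0.6789 -0.095   0.0589] [-0.4 -0.4  0.1]
0.0575 [ 0.6789 -0.095   0.0573] [-0.4 -1.2  0. ]
0.0560 [ 0.6792 -0.095   0.0561] [ 1.1 -0.2  0.4]
0.0545 [ 0.6792 -0.095   0.0546] [ 1.1 -0.7  0.9]
0.0530 [ 0.679  -0.095   0.0529] [-0.2  0.1  2. ]
0.0515 [ 0.6788 -0.095   0.0513] [ 0.7 -0.   1.7]
0.0500 [ 0.6789 -0.095   0.0499] [1.1 0.  2.2]
0.0485 [ 0.6791 -0.095   0.0485] [1.9 0.1 2.6]
0.0470 [ 0.6793 -0.0949  0.047 ] [2.  0.3 2.3]
0.0455 [ 0.6794 -0.095   0.0459] [2.5 0.9 4.9]
0.0440 [ 0.6796 -0.095   0.0455] [-1.   1.9 14.3]
held [ 0.67958425 -0.09495047  0.04551744] [-1.6213809   1.43907455 14.39512398]
9.275
9.9917
```

View pics/z2.png

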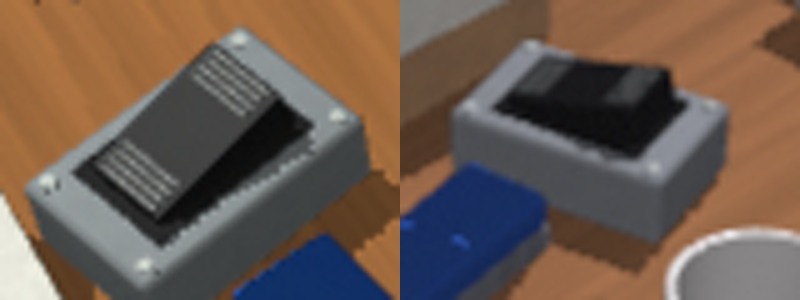

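The rocker is over with its 'on' end down; it stopped hard at 14 N, and the box hasn't moved. Next is the square key.

```bash
python3 - <<'E'
from p import *
import cv2
bot.move_l([.64,-.085,.24],vel=.25)
bot.move_ptp([.471,.250,.20],[0,90,-75])
bot.move_l([.471,.250,.08],vel=.25)
press(.471,.250,.059,.040,.0475,14)
bot.move_l([.471,.250,.20],vel=.25)
bot.move_ptp([.479,-.2285,.22],[0,90,-75])
c=optics.camera("side");cv2.imwrite("pics/side3.png",c["color"][:,:,::-1])
print(telemetry.get_time_s(),telemetry.get_ee_pos())
s=cv2.imread("pics/side0.png");d=cv2.imread("pics/side3.png")
f=lambda im,x,y,w=80,h=60:cv2.resize(im[y:y+h,x:x+w],(400,300),interpolation=cv2.INTER_CUBIC)
cv2.imwrite("pics/z3.png",np.vstack([np.hstack([f(s,220,310),f(d,220,310)]),np.hstack([f(d,285,190),f(d,380,190)])]))
E
```

```text
0.0575 [0.4712 0.2501 0.0579] [ 1.1 -0.4 -0.3]
0.0560 [0.4709 0.25   0.0559] [ 0.   0.9 -1.1]
0.0545 [0.4709 0.25   0.0544] [ 0.9 -0.  -0.6]
0.0530 [0.4709 0.25   0.0529] [ 0.7  0.2 -1.4]
0.0515 [0.4709 0.25   0.0514] [ 0.5  0.1 -0.8]
0.0500 [0.471  0.25   0.0499] [ 0.6  0.2 -1.6]
0.0485 [0.471  0.25   0.0484] [ 0.8 -0.7 -0.4]
0.0470 [0.471  0.25   0.0468] [ 0.6  0.1 -2. ]
0.0455 [0.4711 0.25   0.0463] [-3.8 -1.7 10.9]
0.0440 [0.4711 0.2501 0.0461] [-7.7 -4.2 29.7]
held [0.47107477 0.25005923 0.04610306] [-7.30654644 -4.86123869 30.58291229]
18.2083 [ 0.47933792 -0.22762994  0.21990081]
```

View pics/z3.png

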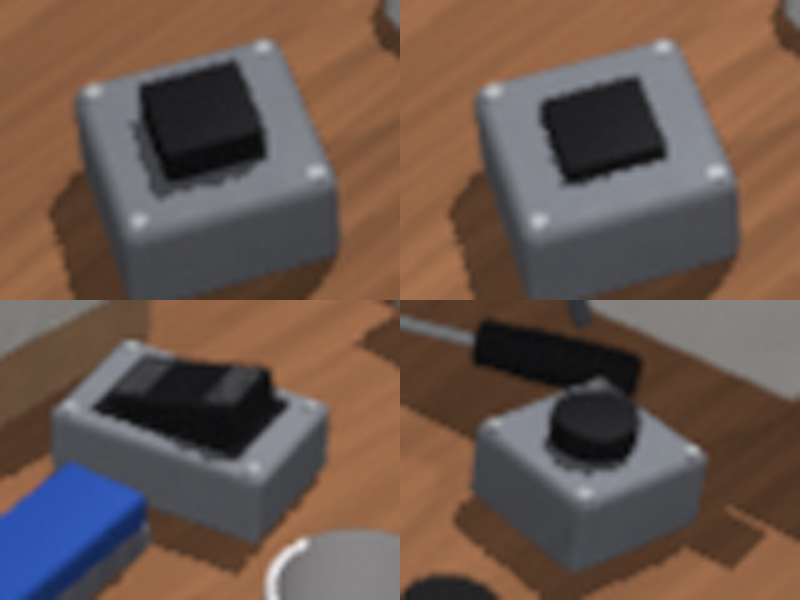

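View pics/side3.png

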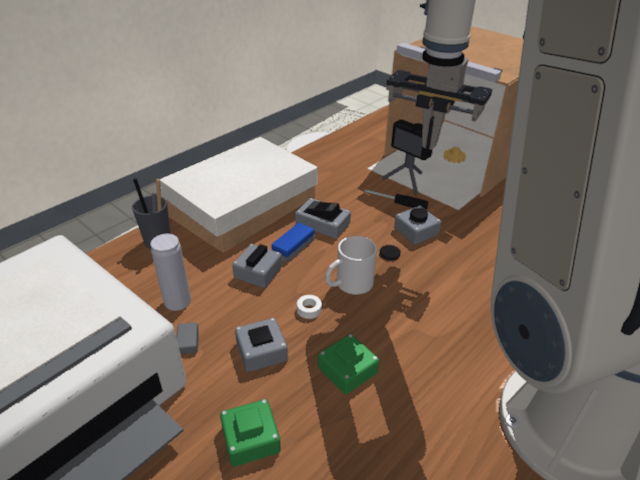

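The square key at (260,336) sits low and the boxes haven't moved. The fingers are above the round key at (418,214). Next I'll press and release the shutter.

```bash
python3 - <<'E'
from p import *
import cv2
x,y=.479,-.2285
bot.move_l([x,y,.08],vel=.25)
press(x,y,.059,.040,.0475,12)
bot.move_l([x,y,.20],vel=.2)
bot.move_ptp([.34,-.22,.28],[0,90,-75])
bot.hold(.5)
for n in("side","scene"):
    c=optics.camera(n);cv2.imwrite(f"pics/{n}4.png",c["color"][:,:,::-1]);np.savez(n+"4.npz",**c)
print(telemetry.get_time_s(),F())
d=cv2.imread("pics/side4.png")
f=lambda im,x,y,w=80,h=60:cv2.resize(im[y:y+h,x:x+w],(400,300),interpolation=cv2.INTER_CUBIC)
cv2.imwrite("pics/z4.png",np.vstack([np.hstack([f(d,220,310),f(d,220,230)]),np.hstack([f(d,285,190),f(d,380,190)])]))
E
```

```text
0.0575 [ 0.4792 -0.2286  0.0579] [-0.4 -0.9 -0.3]
0.0560 [ 0.4789 -0.2285  0.0559] [ 0.4 -0.1 -0.9]
0.0545 [ 0.4791 -0.2285  0.0544] [ 0.1  0.1 -0.7]
0.0530 [ 0.479  -0.2285  0.053 ] [-0.4 -1.1  1.7]
0.0515 [ 0.4791 -0.2286  0.0515] [-0.4 -0.3  2.6]
0.0500 [ 0.4791 -0.2285  0.05  ] [-0.3 -0.4  2.8]
0.0485 [ 0.4791 -0.2285  0.0485] [-0.9 -0.4  2.3]
0.0470 [ 0.4791 -0.2285  0.047 ] [-0.8  0.8  3.2]
0.0455 [ 0.4791 -0.2285  0.0462] [-3.9  1.1 13.8]
held [ 0.47909883 -0.22856626  0.04622267] [-3.55945047  0.81813914 14.50945452]
23.9667 [0.15460006 0.35712616 1.05715647]
```

View pics/z4.png

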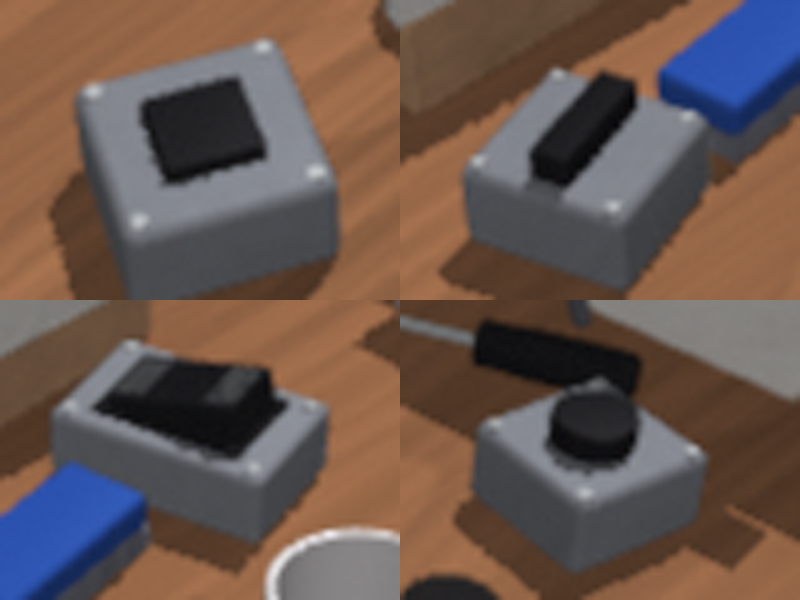

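View pics/scene4.png

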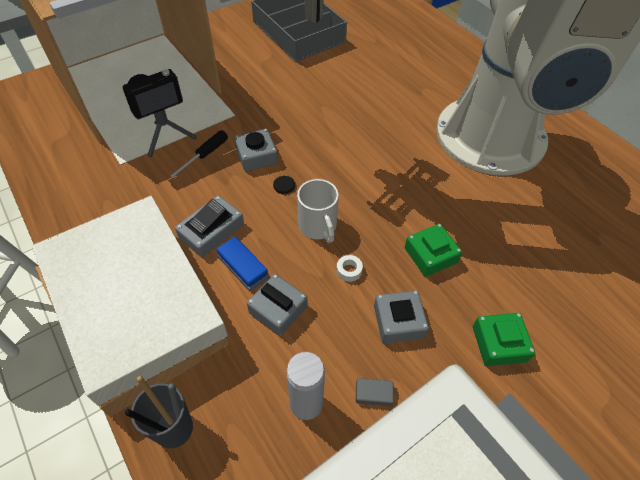

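The rocker is on, the square key at (402,310) is down, and the round (255,141) and bar (277,296) keys are up. Everything else is where it began and the arm is clear, so I'm handing in.

```bash
python3 -c "
from rig import *
print(telemetry.get_ee_pos(),telemetry.get_contact_force()); print(ticket.sign_off())"
```

```text
[ 0.34007787 -0.2199831   0.27991466] [0.15460006 0.35712616 1.05715647]
the job is handed in; nothing more can be done
None
```

I switched on the lamps, pressed the square key home, then pressed and released the shutter key, and handed the job in. It gave no verdict. The clock read about 24 s of the allowed 51 s.

- **Presses:** I used the closed fingertips for all three, and each one ended on a hard stop. The force reached about 14 N on the rocker, 30 N on the square key and 14 N on the shutter key. Both keys stopped with the fingertips at about 46 mm, which is their fully-home height.
- **Final pictures:** the rocker is on, the square key is down, and the round and bar keys are up. By eye against the first pictures, neither the boxes nor the other things have moved. The arm is clear of everything.
- **One mismatch:** the square key's expected 4 N of friction did not show in the force readings on the way down, only the hard stop. The picture confirms the key went down and stayed down.
- **Not measured:** I did not measure the final box positions or the key travel separately.

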